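Zero the board-thickness gauge and hold its foot raised

ROBOT

A 7-joint arm with a two-finger parallel gripper is mounted at the origin on the work surface. World frame = base frame: x ahead of the robot, y to its left, z up, the work surface at z = 0. Lengths are in m, angles in degrees, forces in N, time in s.
With the tool pointing down it reaches from about 0.425 to 0.875 m from the base axis. Payload 4.7 kg.
Tool frame: the origin (TCP) lies midway between the tips of the shut fingers; the grasp point (between the pads) lies 19 mm behind it; z points along the fingers, y is the line along which they close (so a half turn about z gives the same grasp; the last joint's range is limited). The gripper opens to 87 mm and grips with 3 to 60 N. Pads are 19 mm wide; open, the fingers measure 117 mm over their backs; the gripper's body (75 mm by 190 mm) begins 51 mm behind the grasp point.
Start: joints at [-75.968, 18.392, -4.016, 83.108, 1.295, 78.541, -3.26], TCP at [0.149, 0.633, 0.223] pointing down, gripper open.
Joint ranges: [-163.93, 163.93], [-17.29, 119.83], [-79.2, 71.16], [3.27, 140.29], [-89.18, 269.18], [5.43, 117.66], [-154.24, 154.24]. Speed limits (degrees/s): [147.25, 147.25, 180, 180, 180, 180, 180].

INTERFACE

Orientations are given as [roll, pitch, yaw] about the fixed x, y, z axes, in that order (R = Rz(yaw) Ry(pitch) Rx(roll)).
In Python, from cell import env, viewer, boxes_of, masks_of gives the robot as it stands. The module is installed in compiled form; this text tells all that it offers.
- The arm moves only by the tool apply_moves, never from a script. Its argument "moves" is a list of rows, each a list of 7 numbers: the shift along the tool's x, y, z scaled (see below), then the turn, a rotation vector about the tool's x, y, z scaled (see below), then the opening, from 0 (shut) to 1 (fully open). A call has 1 to 20 rows; each row is the pose to reach, as a shift and turn from the pose commanded when the call began, along the tool's axes at that moment; what a row does not reach only later rows make up. The controller multiplies each number of a shift by 0.2 m and each number of a turn by 1.5 rad. A row lasts 1/10 s, in which the tool goes at most 50 mm and 8.59 degrees, less where a joint would pass 70% of its speed; a pose out of reach is approached as far as the arm can. A call with a number of a shift or a turn outside -1 to 1 is refused whole. A call with a gripper value outside its range is refused whole. The fingers move at their own pace and stop on an object; "grip_force" is the grip in N (left out, the last holds). Time passes only in rows, so rows that repeat a pose let the fingers close. It gives the time, the measured TCP pose, the force, the opening and the grip force at its end, in the units of the state.
- env.get_obs(): the state, without advancing time (a new reading comes with each control period).
- viewer.read_camera(name): name is "side" or "top" or "wrist"; returns the picture (480x640x3 uint8, red, green, blue); there is no depth.
- viewer.get_calibration(name): a dict with "fov_y" (degrees; the focal length in pixels is half the picture's height over the tangent of half this angle, whatever the lens; pixels are square), "cx", "cy" (the principal point, pixels), "k1" (the pictures are not rectified: a ray, as slopes to the right and down, at radius r is drawn at 1 + k1 r^2 times it, then the intrinsics apply), "position" and "orientation" of the camera in the world. Camera axes: x right, y up, looking along -z (the intrinsics and any distortion apply to the point x, -y, -z); pixel columns grow to the right and rows downward; lengths in m; the calibration is good to about 2 mm. A picture is of the moment at which its call begins: read the wrist's pose just before it. get_calibration takes no time and is no camera call; for the wrist camera it gives the pose at the moment of the call.
- env.sign_off(): hands the job in; it is judged then, once.
Trained networks look in the newest picture that a camera, given by its name, has taken for a name from the list of things; names that differ only in an ending like _2 or _b are one class to them, and where a whole thing is asked for, a point or a joint stands for the part that bears it (a point fixed in the world has none). Each returns a list of dicts, best first, with "conf" (0 to 1); they miss things now and then, are a little off and sometimes report something else, mostly with a low value. They report only what shows in the picture. A call takes as long as a camera call.
- boxes_of(camera, target): "location" ([column, row] in pixels, amid what is visible of it).
- masks_of(camera, target): "pixels" (480x640 bool, what is visible of it) and "location" ([column, row] in pixels, amid what is visible of it).
The state is a dict: "time_s": time; "qpos": joint angles; "joint_velocities": joint speeds; "effort": joint torques, N m; "tool_pos": TCP position; "tool_rot": TCP orientation; "force": force on the tool from outside, world axes, zero at the start; "wrist_torque": the same for the moment, N m; "grip_width": finger opening in m; "grasp_force": force on a finger pad.
Only numpy, scipy, OpenCV 4.12 (cv2) and the standard library are available. Lean on these libraries where they do the work, as an engineer would, in place of code of your own. Each camera call takes 0.05 s, during which the arm holds its last target. There are 200 camera calls.

TASK

Zero the bench thickness gauge: with its foot still resting on the anvil, turn the ring around the dial until the wedge-shaped zero mark stands at the needle's tip. Then swing the ball-ended cam lever up to the very top of its lift, where the foot stands as high as it will go, and finish holding it there with the fingers (it springs back if let go) so that a colleague can slip a piece of board underneath. Keep the dial zeroed as you set it, and leave the pen pot, the carton and the board blanks where they are.

Things in the scene. Friction and masses are not known exactly. Their poses are not given: they have to be found in the camera images.
- gauge: Bench thickness gauge for board: dark cast-iron C-frame fixed to the bench, 195 mm tall. Origin on the vertical spindle and dial axis, at bench height; +y runs along the frame towards the column (134 mm away, 156 mm tall), +z up. Base 26 mm thick, x -55 to +55, y -55 to +165 mm. Arm under the dial: top face 156 mm up, 30 mm wide.
- dial_center (a point): Centre of the dial, which faces up, half-way up its knurled bezel ring. Ring 56 mm in diameter, 14 mm high (178 to 192 mm above the bench), round: grip it across at any yaw; the case below (160 to 178 mm) is 52 mm in diameter. The scale card turns with the ring against light friction (about 0.05 N m) and stays where it is left.
- zero_mark (a point): The scale's zero: a solid black wedge on the white dial card, pointing inwards, bolder than the other strokes. The point lies on its centre line, 20 mm from the dial centre; its x axis points outwards from the dial centre, z up. Turns with the bezel ring.
- needle_tip (a point): Point just short of the black needle's tip (long thin end; the short wide end is its tail), 20 mm from the dial centre. The bezel does not move the needle, only the foot does: clockwise seen from above, one turn for 10 mm of lift. At the start it stands 0.45 to 1.45 rad anticlockwise of the zero mark, seen from above.
- needle_home (a point): The point 20 mm from the dial centre where the needle tip stands while the foot rests on the anvil. It does not move during the job.
- bezel (a joint): Angle of the bezel ring and scale card, rad, growing anticlockwise seen from above. At 0 the zero mark points along the gauge's +x axis, which is where the needle points while the foot is down. It starts between -1.45 and -0.45. No stops within reach.
- lever (a joint): Angle of the cam lever, rad. 0: rest stop, leaning 1.40 rad from upright to the gauge's -x side, foot down. Grows as the lever swings up. At 1.40 it stands upright and its eccentric is at top dead centre: foot at its highest, 9.0 mm. Beyond, the foot comes down again; stop at 2.2. A return spring pulls it to 0 (0.08 N m at rest, 0.19 N m upright: about 3 N at the ball).
- lever_ball (a point): Centre of the black ball, 20 mm in diameter, at the end of the cam lever's 8 mm rod. It moves on a circle of 70 mm radius about cam_axle, in the upright plane square to the gauge's y axis, 83 mm from the dial axis. Pinched from above along the gauge's y axis it pivots between the fingers. 120 mm above the bench at rest, 178 mm upright.
- cam_axle (a point): Fixed centre of the ball's circle: on the line of the cam axle (along the gauge's y axis), in the plane of the ball, 108 mm above the bench. Empty air: the rod slants outwards to the ball from its hub, which lies 34 mm from the dial axis on the -y side.
- foot (a point): Centre of the underside of the measuring foot, a steel disc 20 mm in diameter on the spindle. It rests on the anvil at the start and is raised by the cam.
- anvil (a point): Centre of the top face of the round steel anvil, 40 mm in diameter, 45 mm above the bench, below the foot.
- pen_pot: Bystander: square black pen pot, 75 x 75 x 95 mm, with pens standing up to 170 mm. Origin at the centre of its underside. Loose.
- carton: Bystander: closed cardboard carton, 150 x 110 x 55 mm, long side along its x. Origin at the centre of its underside. Loose.
- blank_a: Bystander: lower of two grey board blanks lying on one another, each 90 x 130 x 8 mm. Origin at the centre of its underside. Loose.
- blank_b: Bystander: upper of the two board blanks. Origin at the centre of its underside. Loose.

How it is judged (in metres and radians):
On the way, in this order (a step that is already met when the one before it is completed fails the run):
1. the zero mark stands at the needle, with the foot down on the anvil (y of needle_tip in the frame of zero_mark between -0.002 and 0.002 m and x of needle_tip in the frame of zero_mark above -0.005 m and value of joint lever below 0.08 rad and velocity of joint bezel between -0.05 and 0.05 rad/s), for 0.3 s.
2. the cam lever is at the top of its lift (z of foot in the frame of anvil above 0.0088 m), for 0.2 s.
At the end, for the whole second after the job is handed in: Foot more than 8.8 mm above the anvil (highest 9.0 mm: lever within about 0.19 rad of upright), still, fingers pressing on the lever (over 0.5 N), and the zero mark within 2 mm (0.1 rad, under one small division) of where the needle stands with the foot down (z of foot in the frame of anvil above 0.0088 m and value of joint lever between 1.2 and 1.6 rad and velocity of joint lever between -0.05 and 0.05 rad/s and contact force between the fingers and lever above 0.5 N and y of needle_home in the frame of zero_mark between -0.002 and 0.002 m and x of needle_home in the frame of zero_mark above -0.005 m); the arm keeps its last pose, push and grip.
It fails at once if a bystander was shifted by more than 20 mm (distance of any of pen_pot, carton, blank_a, blank_b from where it was at the start of the episode above 0.02 m).
It also fails if it takes over 51 s, if anything falls off the work surface, if the arm or the gripper's body presses on something with over 40 N, if the wrist force passes 120 N, or if a joint passes its speed limit or range.

## Working session

There is one attempt and no reset: what is moved stays moved. The work goes in short steps, Python scripts to look and compute and a tool call to move; the robot and the scene stay as the last step left them, time stands still between calls to the robot, and variables do not carry over. Pictures are saved under pics/ and viewed, at most 10 in all, crops included, and the job is handed in when it is done.

Besides the shell and the picture viewer there is one more tool, called after "Call:" as name(argument=value, ...) on one line, values as JSON. apply_moves: Moves the arm, as the interface text tells. Shifts and turns lie within -1 to 1; 1 stands for 0.2 m of shift or 1.5 rad of turn. Its arguments: {"type":"object","properties":{"moves":{"type":"array","items":{"type":"array","items":{"type":"number","minimum":-1,"maximum":1}}},"grip_force":{"type":"number"}},"required":["moves"]}

```bash
mkdir -p pics
cat > h.py <<'E'
import numpy as np, cv2
from scipy.spatial.transform import Rotation as R
from cell import env, viewer, boxes_of, masks_of
def cal(n):
    c=viewer.get_calibration(n); return c
def rotm(o):
    o=np.array(o,float)
    if o.shape==(3,3): return o
    if o.size==4: return R.from_quat(o).as_matrix()
    return R.from_euler('xyz',o,degrees=True).as_matrix()
def ray(c,uv):
    f=240/np.tan(np.radians(c['fov_y'])/2)
    d=np.array([(uv[0]-c['cx'])/f,(uv[1]-c['cy'])/f]); s=d.copy()
    for _ in range(30): s=d/(1+c['k1']*(s@s))
    v=rotm(c['orientation'])@np.array([s[0],-s[1],-1]); return np.array(c['position'],float),v
def atz(c,uv,z):
    p,v=ray(c,uv); return p+v*(z-p[2])/v[2]
def proj(c,P):
    f=240/np.tan(np.radians(c['fov_y'])/2)
    q=rotm(c['orientation']).T@(np.array(P)-np.array(c['position'])); s=np.array([q[0],-q[1]])/-q[2]
    s=s*(1+c['k1']*(s@s)); return s*f+[c['cx'],c['cy']]
def tri(rs):
    A=0;b=0
    for p,v in rs:
        v=v/np.linalg.norm(v);M=np.eye(3)-np.outer(v,v);A=A+M;b=b+M@p
    return np.linalg.solve(A,b)
E
python3 - <<'E'
from h import *
ims={}
for n in ['top','side']:
    ims[n]=viewer.read_camera(n); c=cal(n); print(n,c)
    for t in ['gauge','dial_center','zero_mark','needle_tip','lever_ball','cam_axle','anvil','pen_pot','carton','blank_a']:
        print(t,[(np.round(d['location'],1).tolist(),round(d['conf'],2)) for d in boxes_of(n,t)][:3])
    cv2.imwrite(f'pics/{n}0.png',ims[n][:,:,::-1])
o=env.get_obs();print(o)
E
```

```text
top {'fov_y': 49.42435434004879, 'cx': 323.37958161956846, 'cy': 236.64046550145545, 'k1': -0.030223866782898613, 'position': array([ 0.43614604, -0.01313681,  1.11560952]), 'orientation': array([  5.86313217,   0.59632278, -90.45715278])}
gauge [([296.9, 236.3], 0.79)]
dial_center [([296.4, 231.8], 0.91)]
zero_mark [([314.0, 207.9], 0.7), ([181.5, 300.7], 0.58)]
needle_tip [([157.2, 173.8], 0.48)]
lever_ball [([355.5, 220.5], 0.62), ([298.1, 232.5], 0.3)]
cam_axle [([296.0, 234.8], 0.71), ([351.5, 217.4], 0.3)]
anvil [([298.0, 233.3], 0.93), ([351.6, 219.0], 0.6)]
pen_pot [([494.0, 225.6], 0.84), ([349.9, 217.6], 0.6)]
carton [([156.4, 175.6], 0.74), ([300.2, 234.2], 0.43)]
blank_a [([150.2, 287.9], 0.81)]
side {'fov_y': 43.33044046916162, 'cx': 331.2717276051664, 'cy': 235.65665778771904, 'k1': -0.09383522722761042, 'position': array([0.23906279, 0.92436659, 0.82627473]), 'orientation': array([  55.07650887,    1.09565402, -161.34211295])}
gauge [([329.4, 297.9], 0.94)]
dial_center [([326.5, 293.2], 0.9)]
zero_mark [([322.0, 218.3], 0.63)]
needle_tip []
lever_ball [([347.2, 222.8],
[... 254 characters left out ...]
1.1, 'qpos': array([-75.96824814,  18.39185208,  -4.01574592,  83.10790893,
         1.29487781,  78.54196932,  -3.26058863]), 'joint_velocities': array([ 0.04816041,  0.01598627, -0.05626686,  0.05201977,  0.01673824,
       -0.04003608,  0.0169468 ]), 'effort': array([ 5.45212788e-05, -4.91132069e+01, -4.02973266e-01, -3.12767422e+01,
       -6.39178301e-02,  3.38428875e-02,  2.48883333e-05]), 'tool_pos': array([0.14872639, 0.6327675 , 0.22258415]), 'tool_rot': array([1.79996604e+02, 2.80275838e-03, 1.66776103e+02]), 'force': array([-0.15633781,  0.4158623 , -0.32530426]), 'wrist_torque': array([ 0.02529789,  0.02535975, -0.02846894]), 'grasp_force': 0.0, 'grip_width': 0.08698635585750271}
```

View images.

Run:
```python
import cv2
t=cv2.imread('pics/top0.png');s=cv2.imread('pics/side0.png')
a=cv2.resize(t[120:360,100:560],(800,417),interpolation=cv2.INTER_CUBIC)
cv2.imwrite('pics/tc.png',a)
cv2.imwrite('pics/sc.png',cv2.resize(s[130:430,160:480],(640,600),interpolation=cv2.INTER_CUBIC))
```

```text
(no output)
```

View pics/tc.png

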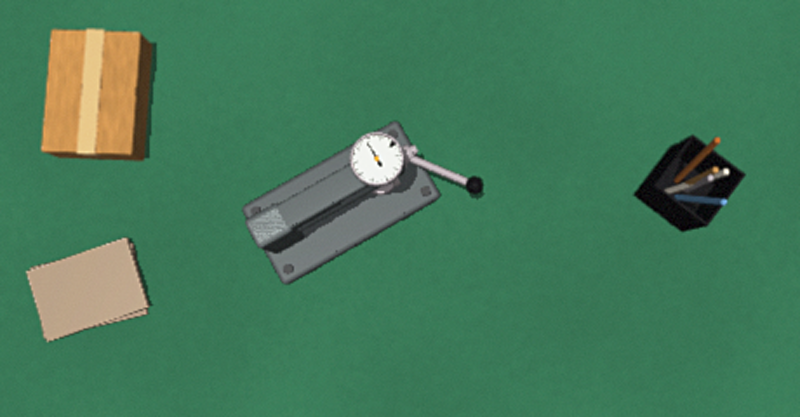

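View pics/sc.png

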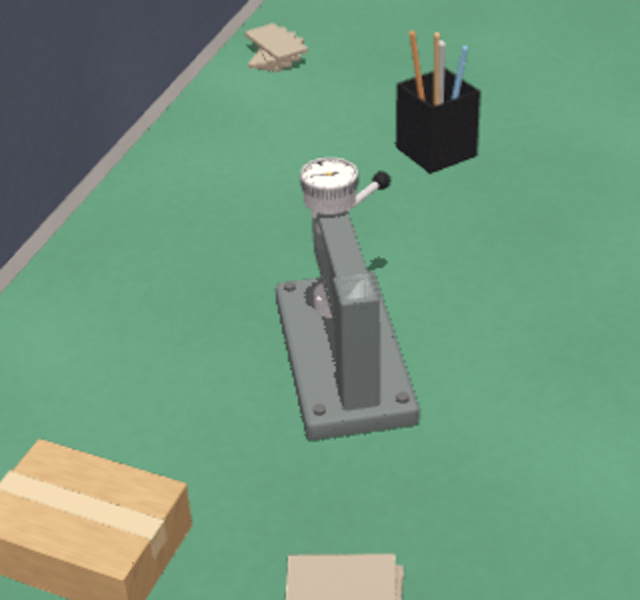

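Run:
```python
from h import *
c=cal('top')
D=atz(c,[316.8,210.9],.192);B=atz(c,[373.1,225.9],.12);C=atz(c,[254.5,251],.156);M=atz(c,[325.4,202.3],.19);N=atz(c,[312.2,204],.19)
print(D,B,C,M,N)
ga=np.degrees(np.arctan2(*(C-D)[1::-1]))-90
gb=B-D; gb=np.degrees(np.arctan2(gb[1],gb[0])-np.arctan2(-83,-69)); print('yaw',ga,gb)
for P in(M,N): print(np.degrees(np.arctan2(*(P-D)[1::-1])))
for t in ['dial_center','needle_tip','zero_mark','lever_ball','gauge']: print(t,[(d['location'],d['conf']) for d in masks_of('top',t)][:2])
r=rotm(env.get_obs()['tool_rot']); print(r); print(r.T@(D+[0,0,.12]-env.get_obs()['tool_pos'])/.2)
```

```text
[0.57749033 0.00712663 0.192     ] [ 0.55835572 -0.09931752  0.12      ] [0.50924375 0.12358214 0.156     ] [ 0.59326204 -0.00838647  0.19      ] [0.59040227 0.01535241 0.19      ]
yaw 30.371638846518067 29.54684286450831
-44.52638185770139
32.49987774810169
dial_center [([295.8, 233.3], 0.66)]
needle_tip []
zero_mark []
lever_ball [([148.9, 287.0], 0.59), ([353.3, 214.4], 0.57)]
gauge [([295.9, 235.8], 0.77)]
[[-9.73480068e-01  2.28771831e-01  7.76755356e-05]
 [ 2.28771836e-01  9.73480069e-01  5.29726119e-05]
 [-6.34969443e-05  6.93377567e-05 -9.99999996e-01]]
[-2.80257042 -2.55477213 -0.44701482]
```

Call:
apply_moves(moves=[[0,0,-0.5,0,0,0,1],[0,0,-0.5,0,0,0,1],[-1,-0.9,-0.5,0,0,0,1],[-1,-0.9,-0.5,0,0,0,1],[-1,-0.9,-0.5,0,0,0,1],[-1,-0.9,-0.5,0,0,0,1],[-1,-0.9,-0.5,0,0,0,1],[-1,-0.9,-0.5,0,0,0,1],[-1,-0.9,-0.5,0,0,0,1]])

```text
time_s: 2.25
tool_pos: [0.3053, 0.4087, 0.3234]
tool_rot: [179.9, 0.1, 166.4]
force: [-0.0, -0.2, 0.1]
grip_width: 0.0869
grasp_force: 0.0
```

Call:
apply_moves(moves=[[-1,-0.9,0,0,0,0,1],[-1,-0.9,0,0,0,0,1],[-1,-0.9,0,0,0,0,1],[-1,-0.9,0,0,0,0,1],[-1,-0.9,0,0,0,0,1],[-1,-0.9,0,0,0,0,1],[-1,-0.9,0,0,0,0,1]])

```text
time_s: 2.95
tool_pos: [0.4573, 0.1888, 0.3228]
tool_rot: [180.0, 0.1, 166.5]
force: [-0.6, 0.1, -0.3]
grip_width: 0.0872
grasp_force: 0.0
```

Call:
apply_moves(moves=[[-0.8,-0.75,0,0,0,0.95,1],[-0.8,-0.75,0,0,0,0.95,1],[-0.8,-0.75,0,0,0,0.95,1],[-0.8,-0.75,0,0,0,0.95,1],[-0.8,-0.75,0,0,0,0.95,1],[-0.8,-0.75,0,0,0,0.95,1],[-0.8,-0.75,0,0,0,0.95,1],[-0.8,-0.75,0,0,0,0.95,1],[-0.8,-0.75,0,0,0,0.95,1],[-0.8,-0.75,0,0,0,0.95,1],[-0.8,-0.75,0,0,0,0.95,1]])

```text
time_s: 4.05
tool_pos: [0.5773, 0.0116, 0.3222]
tool_rot: [-180.0, -0.1, 85.4]
force: [0.3, -0.2, -0.8]
grip_width: 0.0869
grasp_force: 0.0
```

Call:
apply_moves(moves=[[0,0,0,0,0,0.35,1],[0,0,0,0,0,0.35,1],[0,0,0,0,0,0.35,1],[0,0,0,0,0,0.35,1],[0,0,0,0,0,0.35,1],[0,0,0,0,0,0.35,1]])

```text
time_s: 4.65
tool_pos: [0.5772, 0.0097, 0.3224]
tool_rot: [-180.0, -0.0, 55.3]
force: [-0.9, -0.8, 1.0]
grip_width: 0.0872
grasp_force: 0.0
```

Run:
```python
from h import *
o=env.get_obs();print(o['tool_pos'],o['tool_rot'],o['qpos'])
c=cal('wrist');print(c)
im=viewer.read_camera('wrist');cv2.imwrite('pics/w1.png',im[:,:,::-1])
print(proj(c,[.5775,.0071,.19]),proj(c,[.558,-.099,.12]))
for t in ['dial_center','zero_mark','needle_tip','lever_ball']: print(t,[(np.round(d['location'],1),d['conf']) for d in boxes_of('wrist',t)][:3])
```

```text
[0.57721699 0.00967751 0.32238813] [-1.79973643e+02 -1.24658829e-02  5.53354256e+01] [-39.13786074   8.75149832  40.61358652  85.78461354  -5.71409037
  87.57730472 -33.27625592]
{'fov_y': 64.5522170681168, 'cx': 318.8524404483782, 'cy': 242.52282780169034, 'k1': -0.001954326522761118, 'position': array([0.62371681, 0.07878432, 0.48377653]), 'orientation': array([-1.74668812e+01,  2.00232427e-02, -3.46653224e+01])}
[322.40937986 233.99656066] [363.4507624  304.84630683]
dial_center [(array([281.4, 176. ]), 0.9), (array([433.3, 401. ]), 0.68), (array([98.7, 23.8]), 0.17)]
zero_mark [(array([319.8, 227.2]), 0.74)]
needle_tip []
lever_ball [(array([356. , 278.3]), 0.66)]
```

View pics/w1.png

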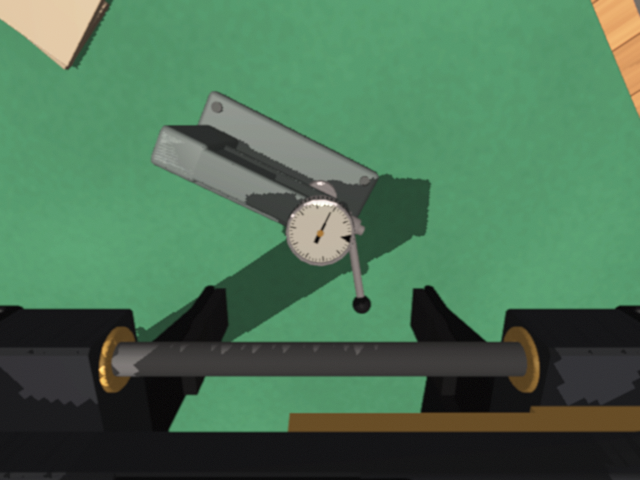

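Run:
```python
from h import *
c=cal('wrist')
D=atz(c,[319.5,232],.192);M=atz(c,[348,238],.19);N=atz(c,[331,210],.19);T=atz(c,[316,241],.19);B=atz(c,[361.5,304],.12)
print(D,B)
for P in(M-D,N-D,N-T,B-D): print(np.degrees(np.arctan2(P[1],P[0])))
im=cv2.imread('pics/w1.png')[190:275,278:363]
cv2.imwrite('pics/w1c.png',cv2.resize(im,(595,595),interpolation=cv2.INTER_CUBIC))
```

```text
[0.5768293  0.00889913 0.192     ] [ 0.55641319 -0.0983569   0.12      ]
-48.571671029864795
27.681465814666375
30.201434476584385
-100.77727902578968
```

View pics/w1c.png

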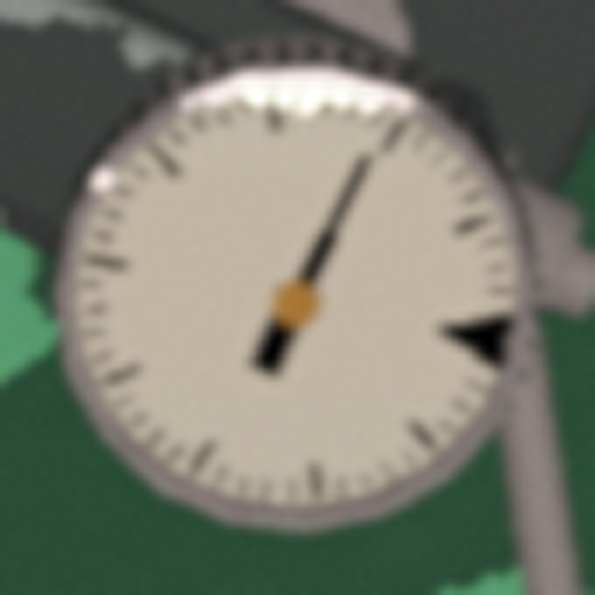

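```bash
cat >> h.py <<'E'
def ang(c,o,s,C,N,M,z=.19,T=None):
    w=lambda p: atz(c,[o[0]+p[0]/s,o[1]+p[1]/s],z)
    C,N,M=w(C),w(N),w(M); C0=C; a=[np.degrees(np.arctan2((P-C)[1],(P-C)[0])) for P in (N,M)]
    if T: t=N-w(T); a.append(np.degrees(np.arctan2(t[1],t[0])))
    return C,a
E
python3 - <<'E'
from h import *
c=cal('wrist');C,a=ang(c,(278,190),7,(296,305),(368,155),(480,338),.19,(262,365));print(C,a)
o=env.get_obs();r=rotm(o['tool_rot']);print(r.T@([C[0],C[1],.167]-o['tool_pos'])/.2)
E
```

```text
[0.57627404 0.00698981 0.19      ] [np.float64(30.402816923501234), np.float64(-45.458698607265994), np.float64(29.268432922169428)]
[-8.52458238e-03  2.46646290e-05  7.77947521e-01]
```

Call:
apply_moves(moves=[[-0.008,0,0.25,0,0,0,1],[-0.008,0,0.45,0,0,0,1],[-0.008,0,0.6,0,0,0,1],[-0.008,0,0.7,0,0,0,1],[-0.008,0,0.778,0,0,0,1],[-0.008,0,0.778,0,0,0,1],[-0.008,0,0.778,0,0,0,0.55],[-0.008,0,0.778,0,0,0,0.55],[-0.008,0,0.778,0,0,0,0.55],[-0.008,0,0.778,0,0,0,0.55],[-0.008,0,0.778,0,0,0,0.55],[-0.008,0,0.778,0,0,0,0.55]], grip_force=12)

```text
time_s: 6.1
tool_pos: [0.5764, 0.0071, 0.1675]
tool_rot: [180.0, -0.0, 55.1]
force: [-1.3, 0.9, 3.1]
grip_width: 0.0554
grasp_force: 12.0
```

Call:
apply_moves(moves=[[0,0,0,0,0,-0.05,0.4],[0,0,0,0,0,-0.12,0.4],[0,0,0,0,0,-0.19,0.4],[0,0,0,0,0,-0.26,0.4],[0,0,0,0,0,-0.33,0.4],[0,0,0,0,0,-0.4,0.4],[0,0,0,0,0,-0.47,0.4],[0,0,0,0,0,-0.54,0.4],[0,0,0,0,0,-0.61,0.4],[0,0,0,0,0,-0.68,0.4],[0,0,0,0,0,-0.75,0.4],[0,0,0,0,0,-0.81,0.4],[0,0,0,0,0,-0.85,0.4],[0,0,0,0,0,-0.88,0.4],[0,0,0,0,0,-0.88,0.4],[0,0,0,0,0,-0.88,0.4]])

```text
time_s: 7.7
tool_pos: [0.5779, 0.0072, 0.1675]
tool_rot: [179.8, 0.1, 130.6]
force: [5.1, 0.3, -1.0]
grip_width: 0.0553
grasp_force: 12.0
```

Run:
```python
from h import *
o=env.get_obs();print(o['time_s'],o['tool_rot'],o['qpos'],o['force'],o['grip_width'])
im=viewer.read_camera('wrist');c=cal('wrist');u=proj(c,[.5765,.007,.19]);print(u)
x,y=(u-60).astype(int);print(x,y)
cv2.imwrite('pics/w2.png',cv2.resize(im[y:y+120,x:x+120,::-1],(600,600),interpolation=cv2.INTER_CUBIC))
```

```text
7.7 [1.79825377e+02 1.30077688e-01 1.30636876e+02] [-30.14885645  12.20192743  30.66836409  99.12737787  -6.59354079
  70.23890696  42.79980052] [ 5.07175124  0.28497941 -1.04847509] 0.05529961695405282
[315.78501981 333.72253626]
255 273
```

View pics/w2.png

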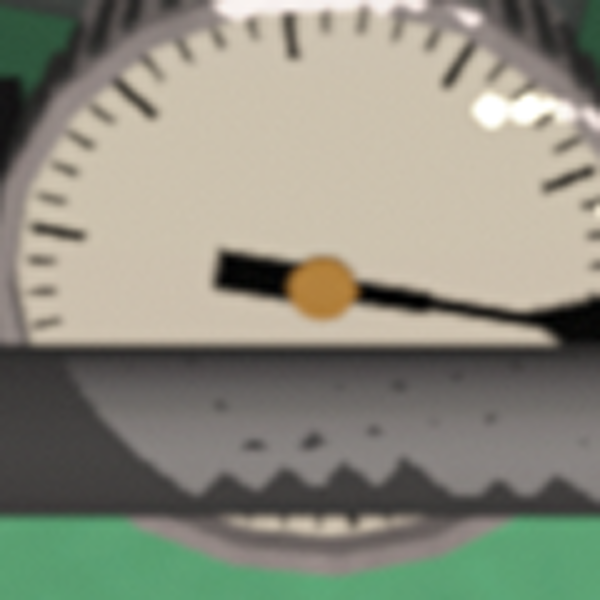

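Call:
apply_moves(moves=[[0,0,0,0,0,-0.88,1],[0,0,0,0,0,0,1]])

```text
time_s: 7.95
tool_pos: [0.5756, 0.0067, 0.1668]
tool_rot: [-179.9, -0.1, 130.9]
force: [-0.1, 0.2, 0.2]
grip_width: 0.0648
grasp_force: 0.0
```

I mistakenly included a turn in the first release row, so the ring may have been dragged a little. I'll lift clear and check it.

Call:
apply_moves(moves=[[0,0,0,0,0,0,1],[0,0,0,0,0,0,1],[0,0,-0.2,0,0,0,1],[0,0,-0.4,0,0,0,1],[0,0,-0.6,0,0,0,1],[0,0,-0.7,0,0,0,1],[0,0,-0.7,0,0,0,1],[0,0,-0.7,0,0,0,1]])

```text
time_s: 8.75
tool_pos: [0.576, 0.0068, 0.3065]
tool_rot: [-180.0, -0.0, 130.7]
force: [-0.7, 0.3, -0.5]
grip_width: 0.0866
grasp_force: 0.0
```

Run:
```python
from h import *
o=env.get_obs();print(o['time_s'],o['tool_pos'],o['tool_rot'])
im=viewer.read_camera('wrist');c=cal('wrist');u=proj(c,[.5765,.007,.19]);print(u)
x,y=(u-45).astype(int);print(x,y)
cv2.imwrite('pics/w3.png',cv2.resize(im[y:y+85,x:x+85,::-1],(595,595),interpolation=cv2.INTER_CUBIC))
```

```text
8.75 [0.57604283 0.00684969 0.30654549] [-1.79985712e+02 -2.13936754e-02  1.30739228e+02]
[319.98695905 239.51672481]
274 194
```

View pics/w3.png

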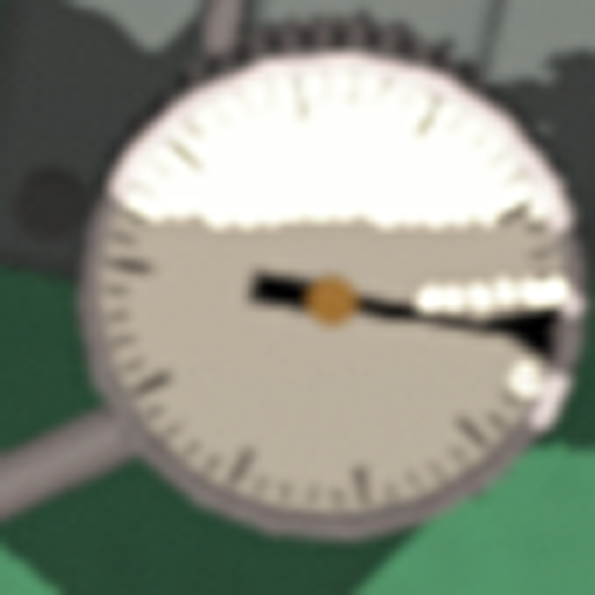

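```bash
cat >> h.py <<'E'
C=np.array([.5765,.007,0]);Rg=R.from_euler('z',30,degrees=True).as_matrix()
def ball(th): return C+Rg@np.array([-.07*np.sin(1.4-th),-.083,.108+.07*np.cos(1.4-th)])
def Rt(yaw,t): return R.from_euler('z',yaw,degrees=True).as_matrix()@np.diag([1,-1,-1])@R.from_euler('y',t,degrees=True).as_matrix()
def rel(P,Rw):
    o=env.get_obs();r=rotm(o['tool_rot'])
    return np.round(r.T@(P-o['tool_pos'])/.2,3),np.round(R.from_matrix(r.T@Rw).as_rotvec()/1.5,3)
E
python3 - <<'E'
from h import *
b=ball(0);Rw=Rt(50,0);z=Rt(50,25)[:,2];print(b,z)
print(rel(b+.007*z-.12*z,Rw))
E
```

```text
[ 0.55826028 -0.09937085  0.1198977 ] [ 0.27165378  0.32374437 -0.90630779]
(array([-0.385, -0.648,  0.417]), array([-0.002,  0.   ,  0.939]))
```

Call:
apply_moves(moves=[[-0.385,-0.648,0,0,0,0.939,1],[-0.385,-0.648,0,0,0,0.939,1],[-0.385,-0.648,0,0,0,0.939,1],[-0.385,-0.648,0,0,0,0.939,1],[-0.385,-0.648,0,0,0,0.939,1],[-0.385,-0.648,0,0,0,0.939,1],[-0.385,-0.648,0,0,0,0.939,1],[-0.385,-0.648,0,0,0,0.939,1],[-0.385,-0.648,0,0,0,0.939,1],[-0.385,-0.648,0,0,0,0.939,1],[-0.385,-0.648,0,0,0,0.939,1],[-0.385,-0.648,0,0,0,0.939,1]])

```text
time_s: 10.0
tool_pos: [0.5276, -0.1358, 0.3057]
tool_rot: [-179.9, 0.1, 50.1]
force: [-0.6, -0.3, -0.8]
grip_width: 0.0871
grasp_force: 0.0
```

Call:
apply_moves(moves=[[0,0,0.1,0,0.1,0,1],[0,0,0.2,0,0.2,0,1],[0,0,0.3,0,0.291,0,1],[0,0,0.4,0,0.291,0,1],[0,0,0.4,0,0.291,0,1],[0,0,0.4,0,0.291,0,1]])

```text
time_s: 10.6
tool_pos: [0.5284, -0.1353, 0.2271]
tool_rot: [-180.0, -25.0, 50.1]
force: [-0.4, -0.4, 0.0]
grip_width: 0.087
grasp_force: 0.0
```

Run:
```python
from h import *
o=env.get_obs();print(o['time_s'],o['tool_pos'],o['tool_rot'],o['qpos'])
im=viewer.read_camera('wrist');c=cal('wrist');b=ball(0);print('proj ball',proj(c,b))
cv2.imwrite('pics/w4.png',im[:,:,::-1])
z=Rt(50,25)[:,2];print(rel(b+.007*z,Rt(50,25)))
```

```text
10.6 [ 0.52842242 -0.13531815  0.22711946] [-179.99163743  -24.98920694   50.06722668] [-19.69175303  -0.43760495  47.76361543 107.96877694 -25.9379661
  68.99226184  -3.11813388]
proj ball [319.36416087 241.11291819]
(array([-0.019, -0.004,  0.622]), array([ 0.   , -0.   ,  0.002]))
```

View pics/w4.png

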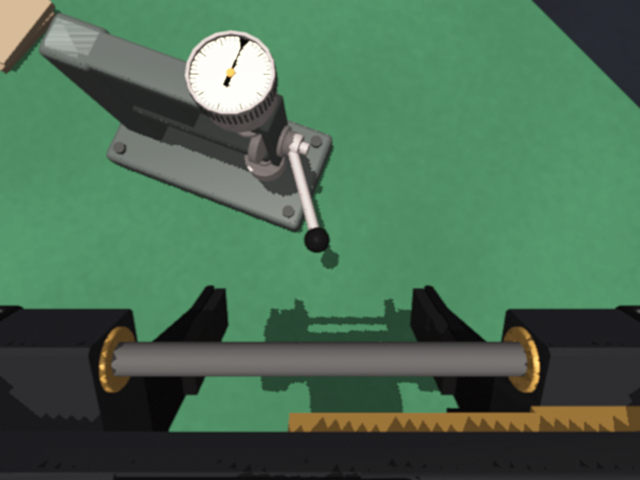

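Call:
apply_moves(moves=[[-0.019,-0.013,0.2,0,0,0,1],[-0.019,-0.013,0.38,0,0,0,1],[-0.019,-0.013,0.52,0,0,0,1],[-0.019,-0.013,0.622,0,0,0,1],[-0.019,-0.013,0.622,0,0,0,1],[-0.019,-0.013,0.622,0,0,0,0.1],[-0.019,-0.013,0.622,0,0,0,0.1],[-0.019,-0.013,0.622,0,0,0,0.1],[-0.019,-0.013,0.622,0,0,0,0.1],[-0.019,-0.013,0.622,0,0,0,0.1],[-0.019,-0.013,0.622,0,0,0,0.1],[-0.019,-0.013,0.622,0,0,0,0.1],[-0.019,-0.013,0.622,0,0,0,0.1],[-0.019,-0.013,0.622,0,0,0,0.1]], grip_force=15)

```text
time_s: 12.05
tool_pos: [0.5578, -0.0967, 0.1126]
tool_rot: [-180.0, -25.0, 50.0]
force: [-0.7, -0.7, -0.5]
grip_width: 0.023
grasp_force: 0.0
```

Run:
```python
from h import *
o=env.get_obs();print(o['time_s'],o['tool_pos'],o['tool_rot'],o['force'],o['grip_width'],o['grasp_force'])
r=Rt(50,25)
for th in np.r_[np.arange(.15,1.4,.15),1.4]: print(round(th,2),np.round(r.T@(ball(th)-ball(0))/.2,3))
```

```text
12.05 [ 0.55781309 -0.09665739  0.11259548] [-179.99604189  -25.01187852   49.97826798] [-0.69275342 -0.69576149 -0.51396679] 0.02295238603709023 0.0
0.15 [ 0.032  0.004 -0.041]
0.3 [ 0.07   0.011 -0.077]
0.45 [ 0.112  0.021 -0.107]
0.6 [ 0.158  0.032 -0.13 ]
0.75 [ 0.206  0.046 -0.146]
0.9 [ 0.256  0.061 -0.154]
1.05 [ 0.305  0.077 -0.155]
1.2 [ 0.354  0.094 -0.148]
1.35 [ 0.401  0.112 -0.133]
1.4 [ 0.417  0.118 -0.126]
```

Call:
apply_moves(moves=[[0,0,0,0,0,0,0.1],[0,0,0,0,0,0,0.1],[0,0,0,0,0,0,0.1]])

```text
time_s: 12.35
tool_pos: [0.5581, -0.0969, 0.1126]
tool_rot: [180.0, -25.0, 50.0]
force: [2.4, -0.8, -2.4]
grip_width: 0.0186
grasp_force: 15.0
```

Call:
apply_moves(moves=[[0.015,0.002,-0.02,0,0,0,0],[0.032,0.004,-0.041,0,0,0,0],[0.05,0.007,-0.06,0,0,0,0],[0.07,0.011,-0.077,0,0,0,0],[0.07,0.011,-0.077,0,0,0,0]])

```text
time_s: 12.85
tool_pos: [0.5639, -0.0936, 0.1333]
tool_rot: [179.9, -25.0, 50.0]
force: [4.1, -1.6, -3.5]
grip_width: 0.0185
grasp_force: 15.0
```

Call:
apply_moves(moves=[[0.02,0.005,-0.016,0,0,0,0],[0.042,0.01,-0.03,0,0,0,0],[0.065,0.015,-0.043,0,0,0,0],[0.088,0.021,-0.053,0,0,0,0],[0.112,0.028,-0.062,0,0,0,0],[0.136,0.035,-0.069,0,0,0,0],[0.161,0.042,-0.074,0,0,0,0],[0.186,0.05,-0.077,0,0,0,0],[0.21,0.058,-0.078,0,0,0,0],[0.235,0.066,-0.078,0,0,0,0],[0.26,0.074,-0.075,0,0,0,0],[0.284,0.083,-0.071,0,0,0,0],[0.308,0.092,-0.064,0,0,0,0],[0.331,0.101,-0.056,0,0,0,0],[0.347,0.107,-0.049,0,0,0,0],[0.347,0.107,-0.049,0,0,0,0],[0.347,0.107,-0.049,0,0,0,0],[0.347,0.107,-0.049,0,0,0,0]])

```text
time_s: 14.65
tool_pos: [0.6185, -0.0615, 0.1725]
tool_rot: [180.0, -25.2, 50.0]
force: [-3.2, -3.1, 4.8]
grip_width: 0.0186
grasp_force: 15.1
```

Run:
```python
from h import *
o=env.get_obs();z=rotm(o['tool_rot'])[:,2]
print(o['time_s'],o['tool_pos'],o['force'],o['grip_width'],o['grasp_force'])
print(Rg.T@(o['tool_pos']-.007*z-C), ball(1.4))
im=viewer.read_camera('wrist');c=cal('wrist');print(proj(c,ball(1.4)),proj(c,C+[0,0,.19]))
im2=viewer.read_camera('side');c=cal('side');u=proj(c,C+[0,0,.17]).astype(int)
k=cv2.resize(im2[u[1]-60:u[1]+60,u[0]-40:u[0]+40],(320,480),interpolation=cv2.INTER_CUBIC)
cv2.imwrite('pics/w5.png',np.hstack([im[:,80:560],k])[:,:,::-1])
```

```text
14.65 [ 0.61849984 -0.06148833  0.17245078] [-3.17526574 -3.10815553  4.75767067] 0.01857698922318239 15.092567224055529
[-0.00066897 -0.08132836  0.17878646] [ 0.618      -0.06488011  0.178     ]
[325.41790788 314.4438483 ] [145.79961898 249.33328913]
```

View pics/w5.png

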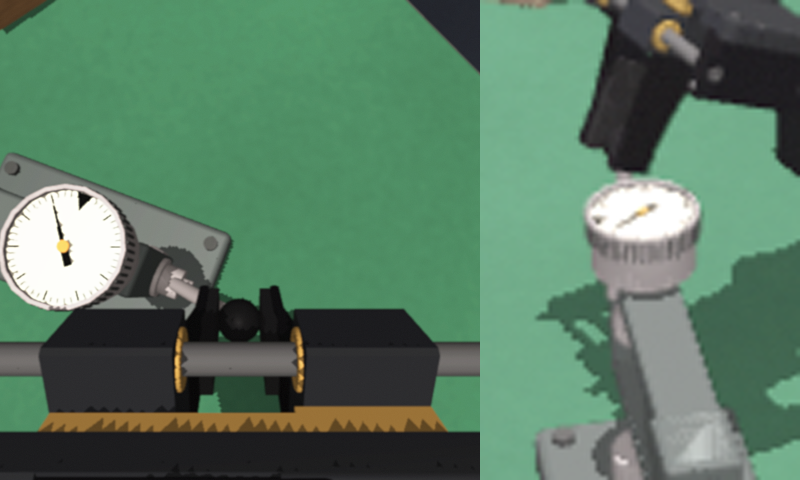

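Run:
```python
from h import *
c=cal('wrist');print(ang(c,(80,0),1,(63,246),(54,195),(83.5,201),.19))
o=env.get_obs();print(o['time_s'],o['force'],o['joint_velocities'].round(2),o['grasp_force'])
```

```text
(array([0.57643028, 0.00895007, 0.19      ]), [np.float64(63.348383121780714), np.float64(28.68427143083142)])
14.75 [-1.78948865 -3.27277167  5.0598159 ] [ 0.03 -0.04 -0.05  0.02 -0.02 -0.01 -0.09] 15.091535802930593
```

```bash
python3 -c "
from h import *
print(env.sign_off())"
```

```text
the job is handed in; nothing more can be done
None
```

The job is handed in, though no verdict came back: the zero mark is within about 1–2° of the needle's home position, the cam lever is pinched upright with about 15 N of grip, and by the needle the foot is about 9 mm up.

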